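# Unclamp a finished display module

### The job

The display module in the jig with the red arm is finished. Slide that jig's yellow safety catch fully back, away from the arm's pivot, then take the red knob and swing the red arm counter-clockwise (seen from above) all the way to its stop, off the module, and let go. Leave the blue arm of the other jig where it is.

Things in the scene. Friction and masses are not known exactly. Their poses are not given: they have to be found in the camera images.
- red_catch (a joint): Travel of the yellow-tabbed safety catch of the red-armed jig, in m: near 0 locked, 0.030 fully back at its stop. Its steel bolt sits between two steel ears on the pivot hub of the red arm and blocks the arm until it is about 0.018 back. It stays where it is left; about 2 to 3 N moves it.
- red_tab (a point): Grip point of that catch: centre of its upright yellow tab, 68 mm above the bench; tab 14 mm thick along the slide, 26 mm wide across it, from 47 to 85 mm above the bench. A grey guide 47 mm high runs beside it. The point's x axis is level and points along the slide the releasing way, away from the arm's pivot (85 mm off on the -x side when locked).
- red_clamp (a joint): Swing of the red clamp arm about its upright pivot, in rad: near 0 clamped across the module, growing counter-clockwise seen from above, 1.65 at the open stop. It stays where it is left; about 1 to 2 N at the knob moves it.
- red_knob (a point): Grip point of the red arm, on the axis of its upright round red knob, 84 mm above the bench; knob 26 mm across, from the top of the flat arm (54 mm) to 104 mm above the bench, fixed to the arm. The point's x axis is level and points along the arm away from its pivot: the pivot axis is 120 mm off along -x. Clamped, it stands over a black 128 mm square module in an aluminium jig.
- blue_knob (a point): The same point of the blue knob on the blue arm of a second jig, otherwise equal (also with a yellow catch and a black module). It is to be left as it is.

How it is judged:
By the outcome, as a careful person would: the job done as asked, in the order asked, and still so for the second after the job is handed in, with the robot touching nothing.
It also fails if it takes over 43 s, if anything falls off the work surface, if the arm or the gripper's body presses on something with over 40 N, if the wrist force passes 120 N, or if a joint passes its speed limit or range.

### The arm

A 6-joint arm with a two-finger parallel gripper is mounted at the origin on the work surface. World frame = base frame: x ahead of the robot, y to its left, z up, the work surface at z = 0. Lengths are in mm, angles in rad, forces in N, time in s.
With the tool pointing down it reaches from about 225 to 875 mm from the base axis. Payload 3.4 kg.
Tool frame: the origin (TCP) lies midway between the tips of the shut fingers; the grasp point (between the pads) lies 19 mm behind it; z points along the fingers, y is the line along which they close (so a half turn about z gives the same grasp; the last joint's range is limited). The gripper opens to 85 mm and grips with 20 to 120 N. Pads are 22 mm wide; open, the fingers measure 114 mm over their backs; the gripper's body (76 mm by 85 mm) begins 54 mm behind the grasp point. The pads swing forward as they close: fully open they stand 13 mm farther back than shut.
Start: joints at [1.223, 0.276, 1.505, -0, 1.361, -0.121], TCP at [129.311, 560.308, 192.828] pointing down, gripper open.
Joint ranges: [-2.89, 2.89], [-0.75, 2.08], [0.22, 2.7], [-1.18, 4.32], [0.11, 2.71], [-2.7, 2.7]. Speed limits (rad/s): [2.57, 2.57, 3.14, 3.14, 3.14, 3.14].

### API

Orientations are given as a unit quaternion [x, y, z, w].
In Python, from station import monitor, optics, ctrl, models gives the robot as it stands.
- The arm moves only by the tool move_arm, never from a script. Its argument "commands" is a list of rows, each an object with "linear": the shift along the tool's x, y, z in m, a list of three; "yaw": the turn about the tool's z in rad. In form: [{"linear": [dx, dy, dz], "yaw": yaw}, ...]. A call has 1 to 12 rows; each row shifts and turns the commanded pose from where the row before left it, along the tool's axes as they then stand; what a row does not reach is not made up. A row lasts 1/10 s, in which the tool goes at most 50 mm and 8.59 degrees, less where a joint would pass 70% of its speed; a pose out of reach is approached as far as the arm can. A call with a gripper value outside its range is refused whole. "hand" is the closure, from 0 (fully open) to 1 (shut), set as the call begins (left out, the last holds). The fingers move at their own pace and stop on an object; "grip_force" is the grip in N (left out, the last holds). Time passes only in rows, so rows that do not move let the fingers close. It gives the time, the measured TCP pose, the force, the opening and the grip force at its end, in the units of the state.
- monitor.get_state(): the state, without advancing time (a new reading comes with each control period).
- optics.camera(name): name is "scene" or "side" or "wrist"; returns (picture, depth): 400x640x3 uint8, red, green, blue; 400x640 float32, mm along the optical axis (not along the pixel's ray), 0 where there is no reading.
- optics.camera_info(name): a dict with "fx", "fy", "cx", "cy" (pixels), "rvec" (rotation vector, rad) and "tvec" (3), from world to camera coordinates, as OpenCV has them; the wrist camera has in their place "hand_eye" (4x4, takes a point from camera to tool coordinates, whose origin is the TCP and whose axes are the flange's). Camera axes: x right, y down, z forward; pixel columns grow to the right and rows downward; lengths in mm; the calibration is good to about 2 mm. The wrist camera is an equidistant fisheye: a pixel r from the principal point sees the ray r / f radians off the axis. A picture is of the moment at which its call begins: read the wrist's pose just before it. camera_info takes no time and is no camera call.
- ctrl.hand_in(): hands the job in; it is judged then, once.
Trained networks look in the newest picture that a camera, given by its name, has taken for a name from the list of things; names that differ only in an ending like _2 or _b are one class to them, and where a whole thing is asked for, a point or a joint stands for the part that bears it (a point fixed in the world has none). Each returns a list of dicts, best first, with "confidence" (0 to 1); they miss things now and then, are a little off and sometimes report something else, mostly with a low value. They report only what shows in the picture. A call takes as long as a camera call.
- models.outline_of(camera, target): "region" (400x640 bool, what is visible of it) and "bbox" ([left, top, right, bottom] in pixels, round what is visible of it).
The state is a dict: "t": time; "joint_positions": joint angles; "qd": joint speeds; "joint_torque": joint torques, N m; "eef_pos": TCP position; "tcp_rot": TCP orientation; "force": force on the tool from outside, world axes, zero at the start; "ft_torque": the same for the moment, N m; "opening": opening from 0.0 (shut) to 1.0 (fully open); "gripper_force": force on a finger pad.
Only numpy, scipy, OpenCV 4.12 (cv2) and the standard library are available. Lean on these libraries where they do the work, as an engineer would, in place of code of your own. Each camera call takes 0.05 s, during which the arm holds its last target. There are 200 camera calls.

## Working session

There is one attempt and no reset: what is moved stays moved. The work goes in short steps, Python scripts to look and compute and a tool call to move; the robot and the scene stay as the last step left them, time stands still between calls to the robot, and variables do not carry over. Pictures are saved under pics/ and viewed, at most 10 in all, crops included, and the job is handed in when it is done.

Besides the shell and the picture viewer there is one more tool, called after "Emit:" by a JSON object that holds its "method" and its "body". move_arm: Moves the arm, as the interface text tells. Its arguments: {"type":"object","properties":{"commands":{"type":"array","items":{"type":"object","properties":{"linear":{"type":"array","items":{"type":"number"}},"yaw":{"type":"number"}}}},"hand":{"type":"number"},"grip_force":{"type":"number"}},"required":["commands"]}

```bash
mkdir -p pics; cat > h.py <<'E'
import numpy as np, cv2
from station import monitor, optics, ctrl, models
def world(cam,depth,mask):
    i=optics.camera_info(cam); R=cv2.Rodrigues(np.array(i["rvec"],float))[0]; t=np.array(i["tvec"],float).ravel()
    v,u=np.nonzero(mask&(depth>0)); z=depth[v,u]
    return (np.c_[(u-i["cx"])/i["fx"]*z,(v-i["cy"])/i["fy"]*z,z]-t)@R
E
python3 - <<'E'
from h import *
s=monitor.get_state(); print({k:np.round(s[k],3) for k in("t","eef_pos","tcp_rot","opening")})
for c in("scene","side"):
    im,d=optics.camera(c); cv2.imwrite(f"pics/{c}0.png",im[:,:,::-1])
    for n in("red_tab","red_knob","blue_knob","red_clamp"):
        for o in models.outline_of(c,n)[:2]:
            p=world(c,d,o["region"])
            print(c,n,round(o["confidence"],2),o["bbox"],len(p),np.round(np.percentile(p,[5,50,95],axis=0)).tolist() if len(p) else None)
E
```

```text
{'t': np.float64(0.0), 'eef_pos': array([129.07 , 559.701, 191.913]), 'tcp_rot': array([ 0.113,  0.994, -0.001, -0.   ]), 'opening': np.float64(1.001)}
scene red_tab 0.77 [388.0, 179.9, 423.2, 201.9] 484 [[564.0, 69.0, 39.0], [585.0, 84.0, 50.0], [601.0, 132.0, 87.0]]
scene red_tab 0.3 [406.8, 166.4, 490.4, 235.3] 1729 [[546.0, 134.0, 43.0], [612.0, 180.0, 55.0], [679.0, 209.0, 104.0]]
scene red_knob 0.93 [410.4, 165.1, 488.5, 233.2] 1647 [[548.0, 138.0, 46.0], [615.0, 181.0, 55.0], [679.0, 209.0, 105.0]]
scene blue_knob 0.65 [242.8, 155.3, 278.4, 230.4] 1463 [[461.0, -188.0, 39.0], [527.0, -164.0, 55.0], [602.0, -130.0, 104.0]]
scene red_clamp 0.78 [405.9, 163.5, 488.8, 231.0] 1761 [[548.0, 136.0, 38.0], [616.0, 181.0, 55.0], [679.0, 210.0, 104.0]]
scene red_clamp 0.31 [387.7, 182.3, 419.9, 202.5] 421 [[567.0, 70.0, 43.0], [586.0, 82.0, 53.0], [601.0, 130.0, 87.0]]
side red_tab 0.59 [262.1, 217.7, 277.3, 257.3] 409 [[568.0, 74.0, 41.0], [581.0, 87.0, 53.0], [596.0, 127.0, 84.0]]
side red_knob 0.94 [184.9, 228.3, 267.7, 284.8] 1659 [[540.0, 136.0, 38.0], [602.0, 181.0, 53.0], [666.0, 216.0, 102.0]]
side blue_knob 0.59 [348.0, 157.0, 402.1, 216.9] 1137 [[456.0, -184.0, 28.0], [519.0, -160.0, 52.0], [594.0, -124.0, 100.0]]
```

```bash
python3 - <<'E'
import cv2
a=cv2.imread("pics/scene0.png")[130:270,220:520];b=cv2.imread("pics/side0.png")[130:320,160:430]
cv2.imwrite("pics/c1.png",cv2.resize(a,None,fx=2.6,fy=2.6)); cv2.imwrite("pics/c2.png",cv2.resize(b,None,fx=2.9,fy=2.9))
E
python3 - <<'E'
from h import *
for c in("scene","side"):
    im,d=optics.camera(c); h=cv2.cvtColor(im,cv2.COLOR_RGB2HSV)
    H,S,V=[h[:,:,k].astype(int) for k in range(3)]
    for n,m in(("yel",(H>18)&(H<35)&(S>110)&(V>80)),("red",((H<8)|(H>172))&(S>110)&(V>60))):
        k,l,st,_=cv2.connectedComponentsWithStats(m.astype(np.uint8))
        for j in range(1,k):
            if st[j,4]<40: continue
            p=world(c,d,l==j); print(c,n,st[j],np.round(np.percentile(p,[5,50,95],axis=0)).tolist())
            for lo,hi in ((50,60),(60,78),(80,92),(96,112)):
                q=p[(p[:,2]>lo)&(p[:,2]<hi)]
                if len(q)>15: print("  z",lo,hi,len(q),np.round(q.mean(0)),np.round(q.min(0)),np.round(q.max(0)), cv2.minAreaRect(q[:,:2].astype(np.float32)))
E
```

```text
scene yel [212 144  13  21 185] [[439.0, -235.0, 55.0], [455.0, -227.0, 80.0], [461.0, -219.0, 87.0]]
  z 50 60 22 [ 457. -227.   56.] [ 446. -235.   51.] [ 462. -219.   60.] ((455.40802001953125, -224.74415588378906), (8.154613494873047, 20.72195053100586), 40.13383102416992)
  z 60 78 62 [ 456. -226.   69.] [ 441. -235.   60.] [ 463. -219.   78.] ((453.8051452636719, -223.3186492919922), (10.841243743896484, 24.42770004272461), 46.99979782104492)
  z 80 92 92 [ 450. -227.   85.] [ 437. -237.   80.] [ 461. -219.   89.] ((448.6982116699219, -227.05252075195312), (13.926843643188477, 26.968231201171875), 74.1728515625)
scene yel [387 181  15  21 201] [[582.0, 70.0, 55.0], [594.0, 76.0, 79.0], [602.0, 85.0, 87.0]]
  z 50 60 23 [596.  76.  56.] [581.  69.  52.] [603.  87.  60.] ((593.2047729492188, 74.8768310546875), (24.771469116210938, 9.978385925292969), 46.93548583984375)
  z 60 78 70 [596.  76.  69.] [583.  69.  60.] [604.  86.  78.] ((594.3328247070312, 74.34678649902344), (23.753114700317383, 9.727241516113281), 45.42390441894531)
  z 80 92 98 [591.  78.  85.] [577.  69.  81.] [6
[... 2818 characters left out ...]
4.0, 196.0, 53.0], [671.0, 218.0, 103.0]]
  z 50 60 602 [620. 188.  53.] [570. 157.  50.] [676. 221.  60.] ((626.9080810546875, 189.67137145996094), (113.63240814208984, 26.8530330657959), 22.533632278442383)
  z 60 78 91 [659. 210.  69.] [654. 195.  60.] [672. 219.  78.] ((661.29443359375, 209.10879516601562), (25.09937286376953, 12.034772872924805), 66.555419921875)
  z 80 92 65 [659. 209.  86.] [654. 195.  80.] [670. 219.  92.] ((660.4893798828125, 208.7194366455078), (25.223491668701172, 12.034636497497559), 70.13780975341797)
  z 96 112 136 [665. 207. 102.] [655. 195.  96.] [679. 218. 105.] ((666.7665405273438, 206.5300750732422), (23.96114730834961, 23.88360595703125), 88.689697265625)
```

View pics/c1.png

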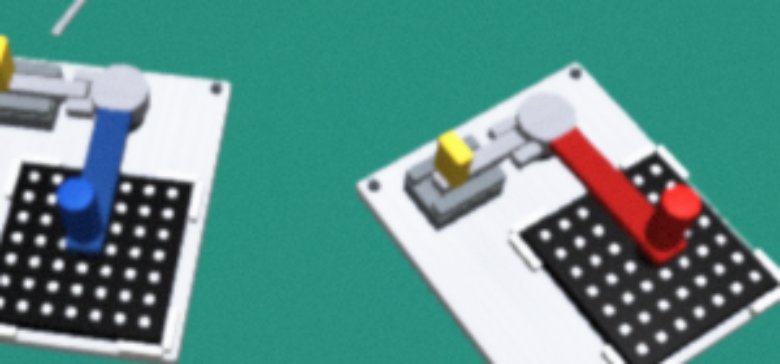

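View pics/c2.png

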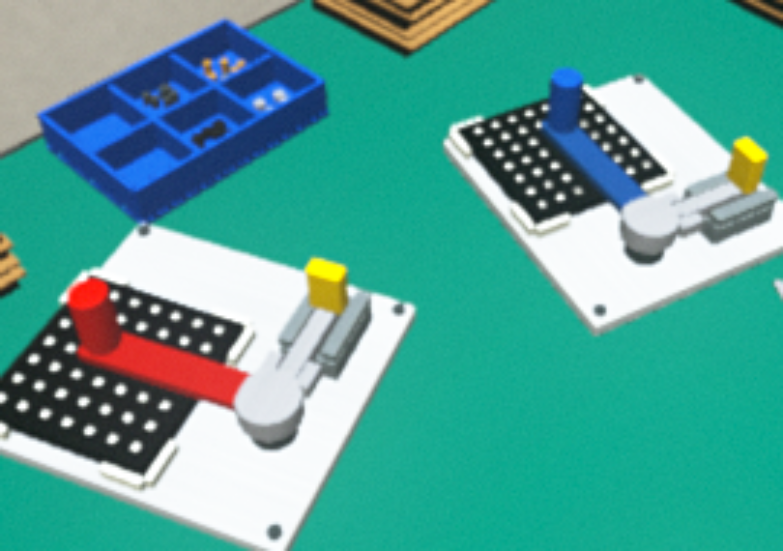

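The scene crop shows the yellow tab of the red jig at about (394,191) and the red knob at (481,208). Both cameras agree on the tab at about (589,79) and the knob at (667,206), which puts the pivot about (557,159). That fits the 120 mm arm (at 23°), the 86 mm tab distance and the 90° between them.

Emit:
{"method": "move_arm", "body": {"commands": [{"linear": [-0.037,-0.0243,0]},{"linear": [-0.037,-0.0243,0]},{"linear": [-0.037,-0.0243,0]},{"linear": [-0.037,-0.0243,0]},{"linear": [-0.037,-0.0243,0]},{"linear": [-0.037,-0.0243,0]},{"linear": [-0.037,-0.0243,0]},{"linear": [-0.037,-0.0243,0]},{"linear": [-0.037,-0.0243,0]},{"linear": [-0.037,-0.0243,0]},{"linear": [-0.037,-0.0243,0]},{"linear": [-0.037,-0.0243,0]}], "hand": 0.48, "grip_force": 40}}

```text
validation failed for argument at $.co...
```

Emit:
{"method": "move_arm", "body": {"commands": [{"linear": [-0.037,-0.0243,0]},{"linear": [-0.037,-0.0243,0]},{"linear": [-0.037,-0.0243,0]},{"yaw": 0.148},{"yaw": 0.148},{"yaw": 0.148},{"yaw": 0.148},{"yaw": 0.148},{"yaw": 0.148},{"yaw": 0.148},{"yaw": 0.148},{"yaw": 0.148}]}}

```text
validation failed for argument at $.co...
```

Emit:
{"method": "move_arm", "body": {"commands": [{"yaw": 0.148},{"yaw": 0.148},{"yaw": 0.148},{"yaw": 0.148},{"yaw": 0.148},{"yaw": 0.148},{"yaw": 0.148},{"yaw": 0.148},{"yaw": 0},{"yaw": 0}]}}

```text
validation failed for argument at $.co...
```

```bash
cat >> h.py <<'E'
from scipy.spatial.transform import Rotation as Ro
def go(target,yang):
    "tool-frame shift (mm) to TCP target and yaw to bring tool y to yang (deg)"
    s=monitor.get_state(); R=Ro.from_quat(s["tcp_rot"]).as_matrix()
    a=np.degrees(np.arctan2(R[1,1],R[0,1]))
    print("t",s["t"],"tcp",np.round(s["eef_pos"],1),"yang",round(a,1),"q",np.round(s["joint_positions"],2),"open",round(s["opening"],2),"F",np.round(s["force"],1),"gf",s["gripper_force"],"zax",np.round(R[:,2],3))
    print("shift",np.round(R.T@(np.array(target)-s["eef_pos"]),1),"yaw",round(-np.radians((yang-a+180)%360-180),3))
def wristproj(P):
    "pixels of world points in the wrist camera"
    i=optics.camera_info("wrist"); s=monitor.get_state(); R=Ro.from_quat(s["tcp_rot"]).as_matrix()
    T=np.array(i["hand_eye"]); pc=((np.array(P)-s["eef_pos"])@R-T[:3,3])@T[:3,:3]
    r=np.linalg.norm(pc[:,:2],axis=1); th=np.arctan2(r,pc[:,2])
    return pc[:,:2]/r[:,None]*(th*i["fx"])[:,None]+[i["cx"],i["cy"]]
E
python3 - <<'E'
from h import *
go([589.5,78.5,52],-67.4)
px=wristproj([[589.5,78.5,85],[667,205.5,104],[557,159,54]]); print(np.round(px))
im,d=optics.camera("wrist"); b=im[:,:,::-1].copy()
for p in px: cv2.drawMarker(b,tuple(int(x) for x in p),(255,0,255),0,12,1)
cv2.imwrite("pics/w1.png",b)
E
```

```text
t 0.6 tcp [129.3 560.3 192.9] yang 77.0 q [ 1.22  0.28  1.5   0.    1.36 -0.12] open 1.0 F [-0.  -0.  -0.2] gf 0.0 zax [ 0.  0. -1.]
shift [-556.8 -366.   140.8] yaw 2.52
[[155. 442.]
 [218. 472.]
 [181. 427.]]
```

View pics/w1.png

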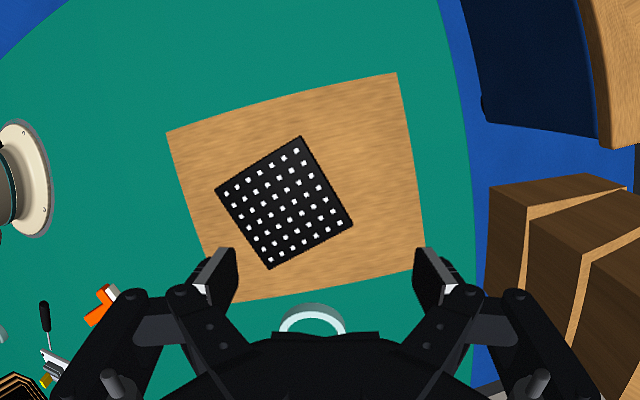

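The moves were refused because each row needs both fields, so the arm is still at its start pose and this picture only shows a loose module on a wood board at (285,205). I'll resend them with both fields.

Emit:
{"method": "move_arm", "body": {"commands": [{"linear": [-0.037,-0.0243,0],"yaw": 0},{"linear": [-0.037,-0.0243,0],"yaw": 0},{"linear": [-0.037,-0.0243,0],"yaw": 0},{"linear": [-0.037,-0.0243,0],"yaw": 0},{"linear": [-0.037,-0.0243,0],"yaw": 0},{"linear": [-0.037,-0.0243,0],"yaw": 0},{"linear": [-0.037,-0.0243,0],"yaw": 0},{"linear": [-0.037,-0.0243,0],"yaw": 0},{"linear": [-0.037,-0.0243,0],"yaw": 0},{"linear": [-0.037,-0.0243,0],"yaw": 0},{"linear": [-0.037,-0.0243,0],"yaw": 0},{"linear": [-0.037,-0.0243,0],"yaw": 0}], "hand": 0.48, "grip_force": 40}}

```text
t: 1.85
eef_pos: [497.5, 174.9, 193.0]
tcp_rot: [0.113, 0.994, 0.0, 0.0]
force: [1.1, 0.9, -0.0]
opening: 0.517
gripper_force: 0.0
```

Emit:
{"method": "move_arm", "body": {"commands": [{"linear": [-0.037,-0.0243,0],"yaw": 0},{"linear": [-0.037,-0.0243,0],"yaw": 0},{"linear": [-0.037,-0.0243,0],"yaw": 0},{"linear": [0,0,0],"yaw": 0.148},{"linear": [0,0,0],"yaw": 0.148},{"linear": [0,0,0],"yaw": 0.148},{"linear": [0,0,0],"yaw": 0.148},{"linear": [0,0,0],"yaw": 0.148},{"linear": [0,0,0],"yaw": 0.148},{"linear": [0,0,0],"yaw": 0.148},{"linear": [0,0,0],"yaw": 0.148},{"linear": [0,0,0],"yaw": 0.148}]}}

```text
t: 3.05
eef_pos: [588.2, 80.3, 192.8]
tcp_rot: [0.705, 0.709, 0.0, 0.0]
force: [-1.2, 0.4, 0.1]
opening: 0.518
gripper_force: 0.0
```

Emit:
{"method": "move_arm", "body": {"commands": [{"linear": [0,0,0],"yaw": 0.148},{"linear": [0,0,0],"yaw": 0.148},{"linear": [0,0,0],"yaw": 0.148},{"linear": [0,0,0],"yaw": 0.148},{"linear": [0,0,0],"yaw": 0.148},{"linear": [0,0,0],"yaw": 0.148},{"linear": [0,0,0],"yaw": 0.148},{"linear": [0,0,0],"yaw": 0.148},{"linear": [0,0,0],"yaw": 0},{"linear": [0,0,0],"yaw": 0}]}}

```text
t: 4.05
eef_pos: [588.1, 80.3, 192.8]
tcp_rot: [0.98, 0.2, 0.0, -0.0]
force: [-0.7, 0.3, -0.3]
opening: 0.52
gripper_force: 0.0
```

```bash
python3 - <<'E'
from h import *
go([589.5,78.5,52],-67.4)
px=wristproj([[589.5,78.5,85],[667,205.5,104],[557,159,54]]); print(np.round(px))
im,d=optics.camera("wrist"); b=im[:,:,::-1].copy()
for p in px: cv2.drawMarker(b,tuple(int(x) for x in p),(255,0,255),0,12,1)
cv2.imwrite("pics/w2.png",b)
E
```

```text
t 4.05 tcp [588.1  80.3 192.8] yang -67.0 q [0.02 0.3  1.46 0.   1.37 1.19] open 0.52 F [-0.7  0.3 -0.3] gf 0.0 zax [ 0.  0. -1.]
shift [  0.5   2.2 140.8] yaw 0.007
[[327. 184.]
 [229.  57.]
 [246. 177.]]
```

View pics/w2.png

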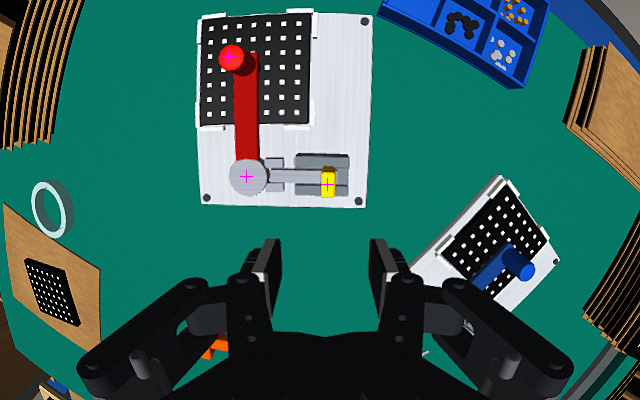

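The markers land on the tab (328,184), the knob (231,57) and the hub (246,177), so the estimates hold. Descending on the tab.

Emit:
{"method": "move_arm", "body": {"commands": [{"linear": [0,0.002,0.03],"yaw": 0},{"linear": [0,0,0.04],"yaw": 0},{"linear": [0,0,0.04],"yaw": 0},{"linear": [0,0,0.02],"yaw": 0},{"linear": [0,0,0.01],"yaw": 0},{"linear": [0,0,0],"yaw": 0}]}}

```text
t: 4.7
eef_pos: [588.2, 78.5, 51.7]
tcp_rot: [0.98, 0.199, -0.001, -0.0]
force: [-0.4, -0.8, -0.5]
opening: 0.52
gripper_force: 0.0
```

Emit:
{"method": "move_arm", "body": {"commands": [{"linear": [0,0,0],"yaw": 0},{"linear": [0,0,0],"yaw": 0},{"linear": [0,0,0],"yaw": 0},{"linear": [0,0,0],"yaw": 0},{"linear": [0,0,0],"yaw": 0}], "hand": 1, "grip_force": 30}}

```text
t: 5.2
eef_pos: [589.2, 78.5, 53.4]
tcp_rot: [0.98, 0.198, 0.001, 0.0]
force: [0.5, -0.4, -0.0]
opening: 0.002
gripper_force: 0.0
```

```bash
python3 - <<'E'
from h import *
go([589.5,78.5,52],-67.4)
out=[]
for c,(x,y,w,hh) in(("scene",(340,90,160,160)),("wrist",(160,50,320,320))):
    im,d=optics.camera(c); out.append(cv2.resize(im[y:y+hh,x:x+w,::-1],(400,400)))
cv2.imwrite("pics/g1.png",np.hstack(out))
E
```

```text
t 5.2 tcp [589.2  78.5  53.4] yang -67.1 q [0.02 0.41 1.67 0.   1.06 1.19] open 0.0 F [ 0.5 -0.4 -0. ] gf 0.0 zax [ 0.001  0.    -1.   ]
shift [0.2 0.1 1.4] yaw 0.004
```

View pics/g1.png

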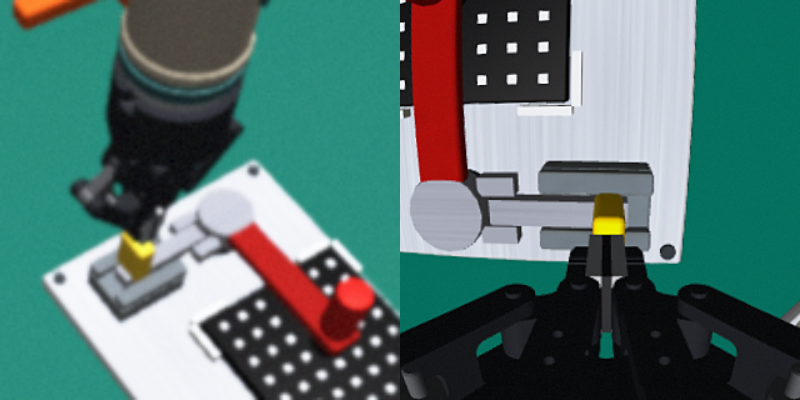

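The fingers shut just on the robot's side of the tab at about (605,250) and missed it. I'll measure the offset with the wrist depth.

```bash
python3 - <<'E'
from h import *
i=optics.camera_info("wrist"); s=monitor.get_state(); im,d=optics.camera("wrist")
R=Ro.from_quat(s["tcp_rot"]).as_matrix(); T=np.array(i["hand_eye"]); print(np.round(T,3).tolist(), s["eef_pos"])
print("tcp px",wristproj([s["eef_pos"],s["eef_pos"]+[0,0,19],[589.5,78.5,85]]).round())
h=cv2.cvtColor(im,cv2.COLOR_RGB2HSV); H,S,V=[h[:,:,k].astype(int) for k in range(3)]
def tool(m):
    v,u=np.nonzero(m&(d>0)); x=(u-i["cx"])/i["fx"]; y=(v-i["cy"])/i["fy"]; th=np.hypot(x,y)+1e-9; k=np.tan(th)/th; z=d[v,u]
    return np.c_[x*k*z,y*k*z,z]@T[:3,:3].T+T[:3,3]
m=np.zeros(H.shape,bool); m[150:300,280:380]=1
y=tool(m&(H>18)&(H<35)&(S>110)); w=y@R.T+s["eef_pos"]
print("tab tool",np.percentile(y,[2,50,98],axis=0).round(1).tolist(),"world",np.percentile(w,[2,50,98],axis=0).round(1).tolist())
m[:]=0; m[232:280,310:340]=1
f=tool(m&(V<90)); print("finger tool",np.percentile(f,[2,50,98],axis=0).round(1).tolist())
for c in("scene","side"):
    im,d2=optics.camera(c); hh=cv2.cvtColor(im,cv2.COLOR_RGB2HSV); 
    p=world(c,d2,(hh[:,:,0]>18)&(hh[:,:,0]<35)&(hh[:,:,1]>110)); p=p[(abs(p[:,0]-590)<50)&(abs(p[:,1]-78)<60)&(p[:,2]>80)]; print(c,len(p),p.mean(0).round(1) if len(p) else 0)
    q=world(c,d2,(hh[:,:,2]<75)); q=q[(q[:,2]<80)&(abs(q[:,0]-589)<40)&(abs(q[:,1]-78)<40)&(q[:,2]>47)]; print("dark",len(q),np.percentile(q,[5,50,95],axis=0).round(1).tolist() if len(q) else 0)
E
```

```text
[[0.0, -0.961, -0.276, 68.95], [1.0, 0.0, 0.0, -0.109], [0.0, -0.276, 0.961, -179.96], [0.0, 0.0, 0.0, 1.0]] [588.99356935  78.50050987  53.04910867]
tcp px [[325. 225.]
 [325. 237.]
 [325. 246.]]
tab tool [[5.7, -5.4, -42.2], [11.8, 1.1, -27.2], [12.9, 7.4, 3.1]] world [[593.2, 74.8, 49.9], [599.7, 81.9, 80.2], [602.7, 87.5, 95.3]]
finger tool [[6.3, -6.4, -82.4], [9.9, -0.4, -63.4], [11.2, 5.9, -42.1]]
scene 77 [594.9  76.3  87.6]
dark 0 0
side 60 [584.3  82.1  90. ]
dark 0 0
```

```bash
python3 - <<'E'
from h import *
i=optics.camera_info("wrist"); print({k:i[k] for k in("fx","fy","cx","cy")})
s=monitor.get_state(); R=Ro.from_quat(s["tcp_rot"]).as_matrix()
P=np.array([[11,0,0],[-11,0,0],[11,0,-20],[11,0,-40],[13,7,-32],[-13,7,-32],[13,-7,-32],[13,-7,6]])
print(wristproj(P@R.T+s["eef_pos"]).round().tolist())
im,d=optics.camera("wrist"); a=cv2.resize(im[190:310,275:375,::-1],(480,576),interpolation=cv2.INTER_NEAREST)
print(d[200:290:6,325].round().tolist()); print(d[200:290:6,315].round().tolist())
im,d=optics.camera("side"); b=cv2.resize(im[150:270,230:296,::-1],(310,576))
cv2.imwrite("pics/g2.png",np.hstack([a,b]))
print(s["gripper_force"],s["opening"])
E
```

```text
{'fx': 309.70691628693146, 'fy': 309.70691628693146, 'cx': 324.7467316098976, 'cy': 198.83656895852022}
[[325.0, 209.0], [325.0, 242.0], [325.0, 220.0], [325.0, 234.0], [339.0, 224.0], [338.0, 269.0], [311.0, 224.0], [314.0, 203.0]]
[197.0, 187.0, 178.0, 167.0, 160.0, 160.0, 160.0, 143.0, 136.0, 132.0, 125.0, 122.0, 119.0, 118.0, 120.0]
[196.0, 210.0, 185.0, 171.0, 161.0, 160.0, 162.0, 143.0, 137.0, 131.0, 125.0, 121.0, 114.0, 109.0, 106.0]
0.0 -0.0007259172424673272
```

View pics/g2.png

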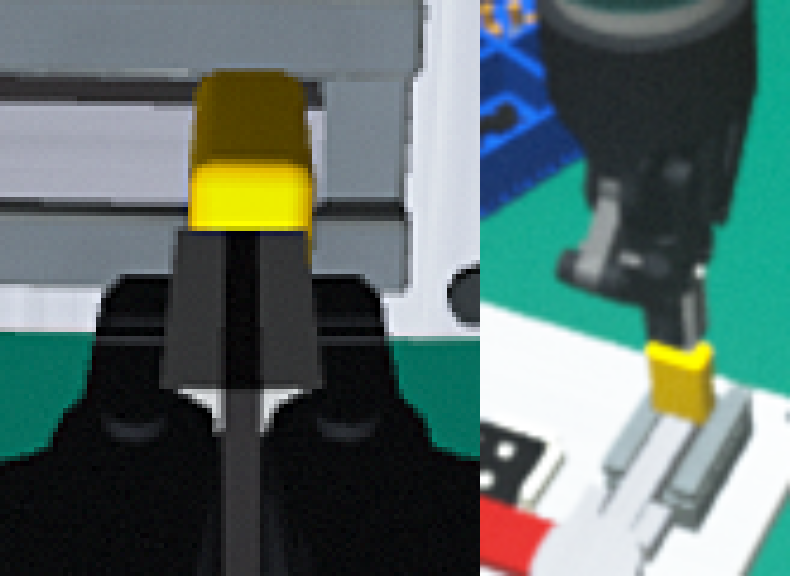

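The fingertips end at tool z ≈ -46 mm, some 14 mm above the tab top: the real tips are about 45 mm behind the reported TCP, and laterally the tab is centred. I'll open the fingers and go lower, watching the force.

Emit:
{"method": "move_arm", "body": {"commands": [{"linear": [0,0,0],"yaw": 0},{"linear": [0,0,0],"yaw": 0},{"linear": [0,0,0],"yaw": 0},{"linear": [0,0,0.012],"yaw": 0},{"linear": [0,0,0.012],"yaw": 0},{"linear": [0,0,0],"yaw": 0}], "hand": 0.48}}

```text
t: 6.15
eef_pos: [586.7, 78.4, 26.2]
tcp_rot: [0.98, 0.198, -0.003, -0.001]
force: [-0.2, 0.2, -0.7]
opening: 0.519
gripper_force: 0.0
```

```bash
python3 - <<'E'
from h import *
go([589.5,78.5,12],-67.4)
im,d=optics.camera("wrist"); a=cv2.resize(im[170:330,225:425,::-1],(480,384),interpolation=cv2.INTER_NEAREST)
im,d=optics.camera("side"); b=cv2.resize(im[170:290,220:316,::-1],(307,384))
cv2.imwrite("pics/g3.png",np.hstack([a,b]))
E
```

```text
t 6.15 tcp [586.7  78.4  26.2] yang -67.2 q [0.02 0.44 1.7  0.   1.01 1.19] open 0.52 F [-0.2  0.2 -0.7] gf 0.0 zax [-0.005 -0.    -1.   ]
shift [ 2.7  1.  14.2] yaw 0.004
```

View pics/g3.png

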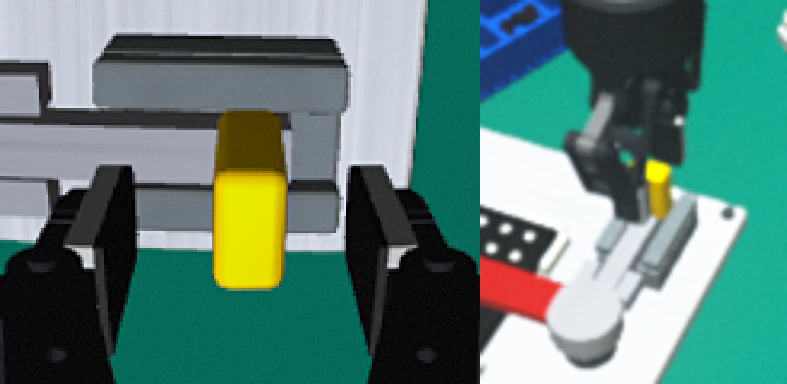

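The tab (250,200 in the left crop) now stands between the fingers and is centred. I'll go down a little more and close.

Emit:
{"method": "move_arm", "body": {"commands": [{"linear": [0.001,0,0.008],"yaw": 0},{"linear": [0,0,0.006],"yaw": 0},{"linear": [0,0,0],"yaw": 0}]}}

```text
t: 6.55
eef_pos: [589.0, 78.9, 13.7]
tcp_rot: [0.98, 0.198, -0.001, -0.0]
force: [-0.6, -0.5, 0.3]
opening: 0.52
gripper_force: 0.0
```

Emit:
{"method": "move_arm", "body": {"commands": [{"linear": [0,0,0],"yaw": 0},{"linear": [0,0,0],"yaw": 0},{"linear": [0,0,0],"yaw": 0},{"linear": [0,0,0],"yaw": 0},{"linear": [0,0,0],"yaw": 0}], "hand": 1, "grip_force": 30}}

```text
t: 7.05
eef_pos: [590.2, 78.9, 15.1]
tcp_rot: [0.98, 0.198, 0.0, -0.0]
force: [-0.5, -0.3, 0.5]
opening: 0.157
gripper_force: 31.0
```

The tab is gripped, with an opening of about 13 mm. Now sliding it back.

Emit:
{"method": "move_arm", "body": {"commands": [{"linear": [0,0.004,0],"yaw": 0},{"linear": [0,0.004,0],"yaw": 0},{"linear": [0,0.004,0],"yaw": 0},{"linear": [0,0.004,0],"yaw": 0},{"linear": [0,0.004,0],"yaw": 0},{"linear": [0,0.004,0],"yaw": 0},{"linear": [0,0.002,0],"yaw": 0},{"linear": [0,0,0],"yaw": 0}]}}

```text
t: 7.85
eef_pos: [600.0, 54.1, 15.0]
tcp_rot: [0.98, 0.198, -0.0, 0.0]
force: [-2.1, -0.2, 3.8]
opening: 0.161
gripper_force: 31.7
```

Emit:
{"method": "move_arm", "body": {"commands": [{"linear": [0,0.0015,0],"yaw": 0},{"linear": [0,0.0015,0],"yaw": 0},{"linear": [0,0.001,0],"yaw": 0},{"linear": [0,0,0],"yaw": 0}]}}

```text
t: 8.25
eef_pos: [600.9, 51.8, 14.9]
tcp_rot: [0.98, 0.198, -0.0, -0.001]
force: [-2.9, 3.2, 5.0]
opening: 0.163
gripper_force: 31.7
```

Emit:
{"method": "move_arm", "body": {"commands": [{"linear": [0,0.001,0],"yaw": 0},{"linear": [0,0.001,0],"yaw": 0},{"linear": [0,0,0],"yaw": 0}]}}

```text
t: 8.55
eef_pos: [600.8, 51.8, 14.8]
tcp_rot: [0.98, 0.198, -0.001, -0.002]
force: [-4.0, 8.6, 6.4]
opening: 0.161
gripper_force: 31.7
```

It has reached the stop: 29 mm of travel, and the force rises with no further motion. I'll release, rise and go over the knob.

Emit:
{"method": "move_arm", "body": {"commands": [{"linear": [0,0,0],"yaw": 0},{"linear": [0,0,0],"yaw": 0},{"linear": [0,0,0],"yaw": 0},{"linear": [0,0,-0.02],"yaw": 0},{"linear": [0,0,-0.04],"yaw": 0},{"linear": [0,0,-0.03],"yaw": 0},{"linear": [0.03,-0.03,0],"yaw": 0},{"linear": [0.03,-0.03,0],"yaw": 0},{"linear": [0.03,-0.03,0],"yaw": 0},{"linear": [0.03,-0.03,0],"yaw": 0},{"linear": [0,0,0],"yaw": 0}], "hand": 0.35}}

```text
t: 9.65
eef_pos: [668.3, 211.5, 104.0]
tcp_rot: [0.98, 0.2, 0.001, -0.001]
force: [-0.4, -1.1, -0.5]
opening: 0.653
gripper_force: 0.0
```

```bash
python3 - <<'E'
from h import *
go([667.3,205.5,22],-67.2)
i=optics.camera_info("wrist"); s=monitor.get_state(); im,d=optics.camera("wrist"); T=np.array(i["hand_eye"])
R=Ro.from_quat(s["tcp_rot"]).as_matrix()
h=cv2.cvtColor(im,cv2.COLOR_RGB2HSV); H,S,V=[h[:,:,k].astype(int) for k in range(3)]
v,u=np.nonzero(((H<8)|(H>172))&(S>110)&(V>60)&(d>0)); x=(u-i["cx"])/i["fx"]; y=(v-i["cy"])/i["fy"]; th=np.hypot(x,y)+1e-9; k=np.tan(th)/th; z=d[v,u]
p=np.c_[x*k*z,y*k*z,z]@T[:3,:3].T+T[:3,3]; w=p@R.T+s["eef_pos"]; q=w[w[:,2]>98]
print(len(q),q.max(0),(q.min(0)+q.max(0))/2,q.mean(0), len(w))
for c in("scene","side"):
    im2,d2=optics.camera(c); hh=cv2.cvtColor(im2,cv2.COLOR_RGB2HSV)
    p=world(c,d2,(hh[:,:,0]>18)&(hh[:,:,0]<35)&(hh[:,:,1]>110)); p=p[(abs(p[:,0]-600)<50)&(abs(p[:,1]-55)<60)&(p[:,2]>80)]; print(c,"tab",len(p),((p.min(0)+p.max(0))/2).round(1) if len(p) else 0)
a=cv2.resize(im[60:330,180:480,::-1],(600,540)); cv2.imwrite("pics/k1.png",a)
E
```

```text
t 9.65 tcp [668.3 211.5 104. ] yang -66.9 q [0.21 0.51 1.35 0.   1.28 1.37] open 0.65 F [-0.4 -1.1 -0.5] gf 0.0 zax [ 0.002  0.003 -1.   ]
shift [-3.5  5.3 82. ] yaw 0.005
1184 [680.70480177 217.46524507 104.66574757] [668.28161262 205.07588722 101.38348669] [668.91087495 205.32392876 102.27455179] 4000
scene tab 100 [600.4  51.7  84.5]
side tab 73 [598.8  53.3  83.1]
```

View pics/k1.png

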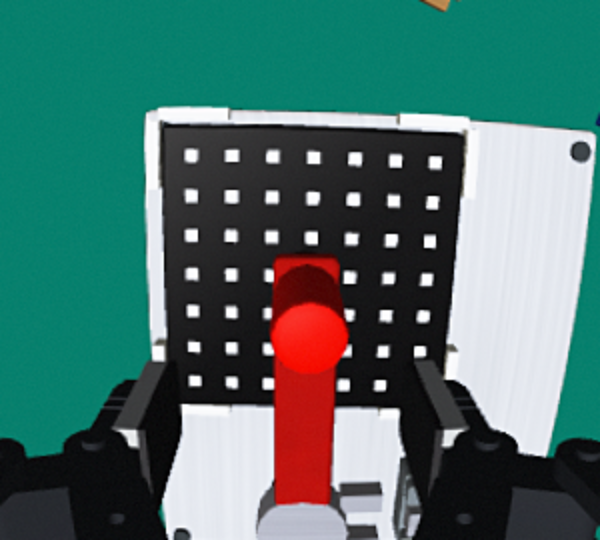

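The wrist picture shows the knob at (310,335) between the fingers, measured at (668,205), and the tab about 28 mm further back. Descending on the knob.

Emit:
{"method": "move_arm", "body": {"commands": [{"linear": [-0.003,0.0055,0],"yaw": 0},{"linear": [0,0,0.03],"yaw": 0},{"linear": [0,0,0.03],"yaw": 0},{"linear": [0,0,0.02],"yaw": 0},{"linear": [0,0,0],"yaw": 0}]}}

```text
t: 10.3
eef_pos: [662.5, 197.7, 21.6]
tcp_rot: [0.98, 0.197, -0.004, 0.0]
force: [-0.2, -0.7, -0.0]
opening: 0.649
gripper_force: 0.0
```

Emit:
{"method": "move_arm", "body": {"commands": [{"linear": [0,0,0],"yaw": 0},{"linear": [0,0,0],"yaw": 0},{"linear": [0,0,0],"yaw": 0},{"linear": [0,0,0],"yaw": 0},{"linear": [0,0,0],"yaw": 0}], "hand": 1, "grip_force": 30}}

```text
t: 10.8
eef_pos: [666.1, 201.4, 26.9]
tcp_rot: [0.98, 0.198, 0.001, -0.001]
force: [-2.5, 3.8, 6.4]
opening: 0.294
gripper_force: 30.2
```

```bash
python3 - <<'E'
from h import *
go([502,265,22],27)
s=monitor.get_state(); p=s["eef_pos"]; 
for r in (557,159),: print(np.hypot(*(p[:2]-r)), np.degrees(np.arctan2(*(p[:2]-r)[::-1])))
E
```

```text
t 10.8 tcp [666.1 201.4  26.9] yang -67.2 q [0.19 0.57 1.45 0.   1.12 1.36] open 0.29 F [-2.5  3.8  6.4] gf 30.16448199748993 zax [ 0.002  0.002 -1.   ]
shift [-126.6 -122.3    4.6] yaw -1.643
117.08338882402303 21.239998225743836
```

The knob is gripped. Swinging along the arc with the gripper turning along: R = 120 mm, 0.1 rad per row.

Emit:
{"method": "move_arm", "body": {"commands": [{"linear": [-0.0003,-0.006,0],"yaw": -0.05},{"linear": [-0.0006,-0.012,0],"yaw": -0.1},{"linear": [-0.0006,-0.012,0],"yaw": -0.1},{"linear": [-0.0006,-0.012,0],"yaw": -0.1},{"linear": [-0.0006,-0.012,0],"yaw": -0.1},{"linear": [0,0,0],"yaw": 0}]}}

```text
t: 11.4
eef_pos: [636.0, 244.9, 26.9]
tcp_rot: [0.911, 0.413, 0.003, 0.001]
force: [2.6, 1.1, 5.3]
opening: 0.293
gripper_force: 30.3
```

```bash
python3 - <<'E'
from h import *
go([502,265,22],27)
p=monitor.get_state()["eef_pos"][:2]-[557,159]; print(np.hypot(*p), np.degrees(np.arctan2(p[1],p[0])))
E
```

```text
t 11.4 tcp [636.  244.9  26.9] yang -41.2 q [ 0.27  0.55  1.49 -0.    1.09  0.99] open 0.29 F [2.6 1.1 5.3] gf 30.28732717037201 zax [ 0.006  0.001 -1.   ]
shift [ -73.2 -114.     4.1] yaw -1.191
116.70404663749846 47.390507879925735
```

Smooth: the forces are small and the arm is following. I'll continue.

Emit:
{"method": "move_arm", "body": {"commands": [{"linear": [-0.0006,-0.012,0],"yaw": -0.1},{"linear": [-0.0006,-0.012,0],"yaw": -0.1},{"linear": [-0.0006,-0.012,0],"yaw": -0.1},{"linear": [-0.0006,-0.012,0],"yaw": -0.1},{"linear": [-0.0006,-0.012,0],"yaw": -0.1},{"linear": [-0.0006,-0.012,0],"yaw": -0.1},{"linear": [-0.0006,-0.012,0],"yaw": -0.1},{"linear": [-0.0006,-0.012,0],"yaw": -0.1},{"linear": [-0.0006,-0.012,0],"yaw": -0.1},{"linear": [-0.0006,-0.012,0],"yaw": -0.1},{"linear": [0,0,0],"yaw": 0}]}}

```text
t: 12.5
eef_pos: [523.8, 269.5, 26.7]
tcp_rot: [0.602, 0.798, 0.002, 0.002]
force: [1.8, 2.6, 5.6]
opening: 0.295
gripper_force: 30.4
```

```bash
python3 - <<'E'
from h import *
go([502,265,22],27)
p=monitor.get_state()["eef_pos"][:2]-[557,159]; print(np.hypot(*p), np.degrees(np.arctan2(p[1],p[0])))
E
```

```text
t 12.5 tcp [523.8 269.5  26.7] yang 16.0 q [ 0.36  0.43  1.72 -0.    0.99  0.08] open 0.3 F [1.8 2.6 5.6] gf 30.438905954360962 zax [ 0.006  0.001 -1.   ]
shift [  1.6 -22.3   4.6] yaw -0.193
115.41234927130928 106.6971018761752
```

Emit:
{"method": "move_arm", "body": {"commands": [{"linear": [-0.0003,-0.0085,0],"yaw": -0.07},{"linear": [-0.0003,-0.0085,0],"yaw": -0.07},{"linear": [0,-0.003,0],"yaw": -0.025},{"linear": [0,-0.002,0],"yaw": -0.016},{"linear": [0,0,0],"yaw": 0}]}}

```text
t: 13.0
eef_pos: [507.2, 263.0, 26.8]
tcp_rot: [0.529, 0.848, 0.005, 0.004]
force: [6.5, 4.3, 2.8]
opening: 0.294
gripper_force: 31.5
```

Emit:
{"method": "move_arm", "body": {"commands": [{"linear": [0,-0.0015,0],"yaw": -0.01},{"linear": [0,-0.0015,0],"yaw": 0},{"linear": [0,0,0],"yaw": 0}]}}

```text
t: 13.3
eef_pos: [507.5, 262.9, 26.8]
tcp_rot: [0.525, 0.851, 0.007, 0.005]
force: [12.4, 7.5, -1.7]
opening: 0.295
gripper_force: 33.4
```

```bash
python3 - <<'E'
from h import *
go([502,265,22],27.3)
p=monitor.get_state()["eef_pos"][:2]-[557,159]; print(np.hypot(*p), np.degrees(np.arctan2(p[1],p[0])))
E
```

```text
t 13.3 tcp [507.5 262.9  26.8] yang 26.6 q [ 0.36  0.4   1.77  0.    0.96 -0.11] open 0.3 F [12.4  7.5 -1.7] gf 33.4226194024086 zax [ 0.016  0.007 -1.   ]
shift [ 4.3 -4.1  4.7] yaw -0.012
115.1077324284278 115.46822393643053
```

The arm is at its stop: 14 N, no motion, about 94° swept. Releasing and rising clear.

Emit:
{"method": "move_arm", "body": {"commands": [{"linear": [0,0,0],"yaw": 0},{"linear": [0,0,0],"yaw": 0},{"linear": [0,0,0],"yaw": 0},{"linear": [0,0,0],"yaw": 0},{"linear": [0,0,-0.03],"yaw": 0},{"linear": [0,0,-0.04],"yaw": 0},{"linear": [0,0,-0.04],"yaw": 0},{"linear": [0,0,-0.04],"yaw": 0},{"linear": [0,0,0],"yaw": 0}], "hand": 0.2}}

```text
t: 14.2
eef_pos: [502.0, 261.2, 180.9]
tcp_rot: [0.524, 0.852, 0.005, 0.004]
force: [0.3, -0.3, -0.4]
opening: 0.798
gripper_force: 0.0
```

```bash
python3 - <<'E'
from h import *
go([502,265,180],27.3)
im,d=optics.camera("side"); a=cv2.resize(im[130:320,160:430,::-1],(600,422)); cv2.imwrite("pics/end.png",a)
for c in("scene","side"):
    im2,d2=optics.camera(c); hh=cv2.cvtColor(im2,cv2.COLOR_RGB2HSV).astype(int); H,S=hh[:,:,0],hh[:,:,1]
    p=world(c,d2,(H>18)&(H<35)&(S>110)); p=p[(abs(p[:,0]-600)<50)&(abs(p[:,1]-55)<60)&(p[:,2]>80)]; print(c,"tab",len(p),((p.min(0)+p.max(0))/2).round(1) if len(p) else 0)
    p=world(c,d2,((H<8)|(H>172))&(S>110)&(hh[:,:,2]>60)); p=p[(p[:,2]>97)&(p[:,2]<110)]; print("knob",len(p),((p.min(0)+p.max(0))/2).round(1) if len(p) else 0)
E
```

```text
t 14.2 tcp [502.  261.2 180.9] yang 26.9 q [ 0.36  0.26  1.55 -0.    1.31 -0.11] open 0.8 F [ 0.3 -0.3 -0.4] gf 0.0 zax [ 0.011  0.004 -1.   ]
shift [3.4 1.7 0.9] yaw -0.008
scene tab 97 [600.   51.8  85.2]
knob 143 [504.4 266.1 103.1]
side tab 73 [598.   53.3  82.8]
knob 219 [503.6 267.1 101.2]
```

View pics/end.png

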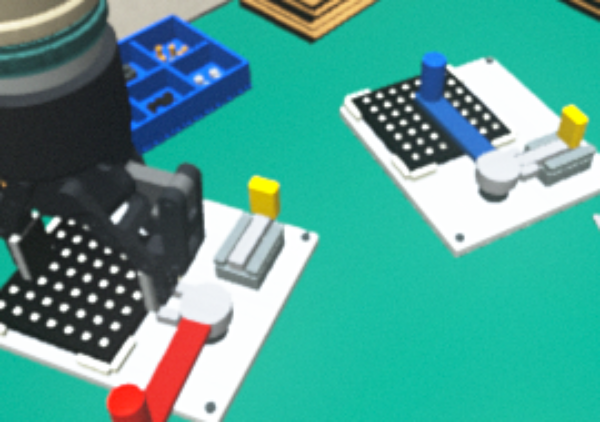

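The end picture shows the red arm swung off the module, with its knob at (127,403). The yellow tab is back at (264,197), the blue arm is unchanged, and the gripper is clear.

```bash
python3 -c "
from station import ctrl; print(ctrl.hand_in())"
```

```text
the job is handed in; nothing more can be done
None
```

I slid the red jig's yellow catch back to its stop, swung the red arm counter-clockwise to its open stop and let go, then handed the job in at about 14 s; the blue arm was not touched.

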